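Find the parts-box lid that rocks and press it home

TASK

Four identical blue-lidded parts boxes stand in a black tray; three lids sit firm on full boxes, but one is caught above its lower contents and rocks end to end. Press lightly on the ends of the lids, one lid after another, until one tips under your fingertip, then press that lid at its middle, firmly but without great force, all the way down until it lies level on its contents. Only press: do not lift any lid, and leave the ink bottle, the eraser and the USB stick where they are.

Things in the scene. Friction and masses are not known exactly. Their poses are not given: they have to be found in the camera images.
- tray: Black shallow tray, 122 x 262 mm, wall 16 mm high, fixed to the desk, with four white open boxes (94 x 40 mm, rims 40 mm above the desk) fixed in it in a row along its y axis, 62 mm apart. Origin: centre of its underside, on the desk. x along the boxes' length, y along the row, z up.
- usb: White USB stick, 17 x 52 x 8 mm, loose behind the tray; origin centre of its underside. A bystander, to be left alone.
- eraser: Blue and white eraser, 18 x 42 x 11 mm, loose behind the tray; origin centre of its underside. A bystander, to be left alone.
- bottle: White ink bottle with a black cap and label, 39 mm across, 90 mm tall, standing loose beside the tray's +y end; origin centre of its underside. A bystander, to be left alone.
- lid_1: Blue lid, 101 (its x, along the box) x 47 mm (its y), top plate 3 mm thick, 18 mm skirt hiding the box's rim; a 16 mm white dot 38 mm either side of the middle marks each end. Origin: middle of the underside of the top plate. z up. The face to press is 3 mm above the origin, and 51 mm above the desk at the start, on every box. All four lids are alike.
- lid_2: Same as lid_1. Firm lids do not give. The loose lid (any of the four; looks the same) tips about its own y axis through its middle: 1 to 2 N on an end tips it, up to 0.12 rad (a fingertip at the dot sinks 3 to 4 mm), and it springs back level when let go.
- lid_3: Same as lid_1. The loose lid (any of the four), pressed at its middle, gives way at about 9 N, goes 6 mm straight down, stops on its contents and stays there.
- lid_4: Same as lid_1. Lids are not fastened: one could be pulled up off its box, which must not be done.

How it is judged (in metres and radians):
On the way:
1. the loose lid has tipped under a press on its end (more than 0.05 rad) (angle between any of lid_1, lid_2, lid_3, lid_4's own z axis and vertical above 0.05 rad), for 0.05 s.
At the end, for the whole second after the job is handed in: One lid is down on its contents (at least 4.5 mm of its 6 mm below where it stood) and level within 0.04 rad; the other three are level and within 2.5 mm of where they stood ((((z of lid_1 in the frame of tray below 0.0435 m and angle between lid_1's own z axis and vertical below 0.04 rad) and (z of lid_2 in the frame of tray above 0.0455 m and angle between lid_2's own z axis and vertical below 0.04 rad) and (z of lid_3 in the frame of tray above 0.0455 m and angle between lid_3's own z axis and vertical below 0.04 rad) and (z of lid_4 in the frame of tray above 0.0455 m and angle between lid_4's own z axis and vertical below 0.04 rad)) or ((z of lid_2 in the frame of tray below 0.0435 m and angle between lid_2's own z axis and vertical below 0.04 rad) and (z of lid_1 in the frame of tray above 0.0455 m and angle between lid_1's own z axis and vertical below 0.04 rad) and (z of lid_3 in the frame of tray above 0.0455 m and angle between lid_3's own z axis and vertical below 0.04 rad) and (z of lid_4 in the frame of tray above 0.0455 m and angle between lid_4's own z axis and vertical below 0.04 rad)) or ((z of lid_3 in the frame of tray below 0.0435 m and angle between lid_3's own z axis and vertical below 0.04 rad) and (z of lid_1 in the frame of tray above 0.0455 m and angle between lid_1's own z axis and vertical below 0.04 rad) and (z of lid_2 in the frame of tray above 0.0455 m and angle between lid_2's own z axis and vertical below 0.04 rad) and (z of lid_4 in the frame of tray above 0.0455 m and angle between lid_4's own z axis and vertical below 0.04 rad)) or ((z of lid_4 in the frame of tray below 0.0435 m and angle between lid_4's own z axis and vertical below 0.04 rad) and (z of lid_1 in the frame of tray above 0.0455 m and angle between lid_1's own z axis and vertical below 0.04 rad) and (z of lid_2 in the frame of tray above 0.0455 m and angle between lid_2's own z axis and vertical below 0.04 rad) and (z of lid_3 in the frame of tray above 0.0455 m and angle between lid_3's own z axis and vertical below 0.04 rad)))); the robot touches nothing.
It fails at once if a lid was lifted (more than 4 mm) (z of any of lid_1, lid_2, lid_3, lid_4 in the frame of tray above 0.052 m).
It fails at once if a lid was pressed with more than 60 N (contact force between any of the arm, the fingers and lid_1 above 60 N or contact force between any of the arm, the fingers and lid_2 above 60 N or contact force between any of the arm, the fingers and lid_3 above 60 N or contact force between any of the arm, the fingers and lid_4 above 60 N).
It fails at once if a bystander was moved more than 25 mm (distance of any of usb, eraser, bottle from where it was at the start of the episode above 0.025 m).
It fails at once if a bystander was lifted (more than 10 mm) (height (world z) of any of usb, eraser, bottle above 0.01 m).
It also fails if it takes over 48 s, if anything falls off the work surface, if the arm or the gripper's body presses on something with over 40 N, if the wrist force passes 120 N, or if a joint passes its speed limit or range.

ROBOT

A 7-joint arm with a two-finger parallel gripper is mounted at the origin on a cart in front of the work surface, level with it; the furniture and walls round the work are solid. World frame = base frame: x ahead of the robot, y to its left, z up, the work surface at z = 0. Lengths are in m, angles in degrees, forces in N, time in s.
With the tool pointing down it reaches from about 0.425 to 0.825 m from the base axis. Payload 3.6 kg.
Tool frame: the origin (TCP) lies midway between the tips of the shut fingers; the grasp point (between the pads) lies robot.hold_point_z behind it (robot.hold_point_z is the distance from the TCP to the grasp point, in m); z points along the fingers, y is the line along which they close (so a half turn about z gives the same grasp; the last joint's range is limited). The gripper opens to 85 mm and grips with 20 to 120 N. Pads are 22 mm wide; open, the fingers measure 114 mm over their backs; the gripper's body (76 mm by 85 mm) begins 54 mm behind the grasp point. The pads swing forward as they close: fully open they stand 13 mm farther back than shut.
Start: joints at [61.679, 35.231, -0.722, 81.555, 0.464, 63.22, -2.315], TCP at [0.293, -0.58, 0.231] pointing down, gripper open.
Joint ranges: [-178.69, 178.69], [-17.37, 117.87], [-77.05, 75.6], [15.02, 138.74], [-78.02, 258.01], [0.78, 113.62], [-162.83, 162.83]. Speed limits (degrees/s): [159.86, 159.86, 180, 180, 180, 180, 180].

INTERFACE

Orientations are given as [roll, pitch, yaw] about the fixed x, y, z axes, in that order (R = Rz(yaw) Ry(pitch) Rx(roll)).
In Python, from plant import robot, hand, solve_ik, camera, camera_params gives the robot as it stands. Calls block until the motion is done:
- robot.move_ptp(position, orientation): joint-space move of the TCP to a pose.
- robot.move_l(position, max_speed=0.15, frame=None): straight line of the TCP; frame=None keeps the orientation; max_speed is the mean speed in m/s.
- robot.goto_joints(angles): joint-space move.
- hand.move_gripper(opening, f_grip=None): finger opening in m; f_grip is the grip in N (None keeps the last); returns when the fingers have stopped.
- robot.sleep(seconds).
- solve_ik(position, orientation): joint angles nearest the present ones, or None.
- camera(name): name is "scene" or "top" or "wrist"; returns (picture, depth): 420x560x3 uint8, red, green, blue; 420x560 float32, m along the optical axis (not along the pixel's ray), 0 where there is no reading.
- camera_params(name): a dict with "vfov" (degrees; the focal length in pixels is half the picture's height over the tangent of half this angle, whatever the lens; pixels are square), "cx", "cy" (the principal point, pixels), "k1" (the pictures are not rectified: a ray, as slopes to the right and down, at radius r is drawn at 1 + k1 r^2 times it, then the intrinsics apply), "cam_to_world" (4x4, takes a point from camera to world coordinates); the wrist camera has in their place "tool_from_camera" (4x4, takes a point from camera to tool coordinates, whose origin is the TCP and whose axes are the flange's). Camera axes: x right, y down, z forward; pixel columns grow to the right and rows downward; lengths in m; the calibration is good to about 2 mm. A picture is of the moment at which its call begins: read the wrist's pose just before it. camera_params takes no time and is no camera call.
A pose or a line that the arm cannot do raises robot.PlanningError and nothing moves.
- robot.hand_in(): hands the job in; it is judged then, once.
Readings, each from a call of its own:
- robot.current_t(): time.
- robot.current_qpos(): joint angles.
- robot.current_joint_vel(): joint speeds.
- robot.current_joint_torque(): joint torques, N m.
- robot.current_position(): TCP position.
- robot.current_tool_rot(): TCP orientation.
- robot.current_wrist_force(): force on the tool from outside, world axes, zero at the start.
- robot.current_ft_torque(): the same for the moment, N m.
- robot.current_gripper_width(): finger opening in m.
- robot.current_grasp_force(): force on a finger pad.
Only numpy, scipy, OpenCV 4.12 (cv2) and the standard library are available. Lean on these libraries where they do the work, as an engineer would, in place of code of your own. Each camera call takes 0.05 s, during which the arm holds its last target. There are 200 camera calls.

## Working session

There is one attempt and no reset: what is moved stays moved. The work goes in short steps, each a Python script; the robot and the scene stay as the last script left them, time stands still between calls to the robot, and variables do not carry over. Pictures are saved under pics/ and viewed, at most 10 in all, crops included, and the job is handed in when it is done.

```bash
mkdir -p pics; ls; python3 - <<'E'
from plant import robot, hand, camera, camera_params
import cv2,numpy as np
for n in("top","scene"):
    p,d=camera(n); cv2.imwrite(f"pics/{n}0.png",p[...,::-1]); np.savez(f"{n}0.npz",p=p,d=d); print(n,camera_params(n))
print(robot.current_t(),robot.current_position(),robot.current_tool_rot(),robot.hold_point_z)
E
```

```text
pics
top {'vfov': 48.756507818597186, 'cx': 280.1405783254852, 'cy': 212.34339104557944, 'k1': -0.0912467072157451, 'cam_to_world': array([[ 2.04901652e-02, -9.98114997e-01,  5.78498554e-02,
         5.21653120e-01],
       [-9.99789790e-01, -2.04979015e-02,  4.59725594e-04,
        -8.12695834e-02],
       [ 7.26941631e-04, -5.78471147e-02, -9.98325189e-01,
         9.10056670e-01],
       [ 0.00000000e+00,  0.00000000e+00,  0.00000000e+00,
         1.00000000e+00]])}
scene {'vfov': 57.998799273608086, 'cx': 279.037484835104, 'cy': 200.33658060228493, 'k1': -0.06708621441243907, 'cam_to_world': array([[-0.64451141, -0.58834691,  0.48831645,  0.1648076 ],
       [-0.76454269,  0.50335892, -0.40262174,  0.26226803],
       [-0.00891718, -0.63283308, -0.7742369 ,  0.730728  ],
       [ 0.        ,  0.        ,  0.        ,  1.        ]])}
0.1 [ 0.2927922  -0.57953632  0.23023347] [-1.79863512e+02  1.89482961e-03  2.68058315e+01] 0.0187
```

View pics/top0.png

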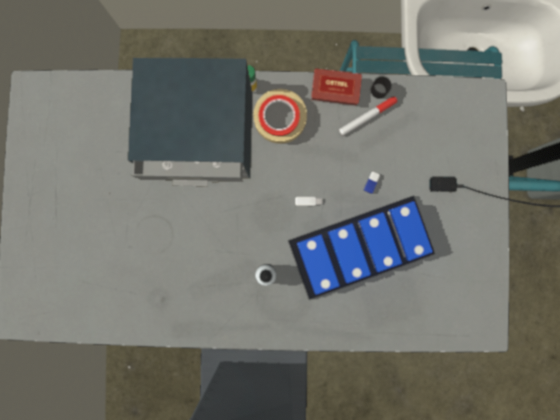

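The top view shows the tray with its lids centred near (317,265), (350,254), (381,244) and (411,231), each with two white dots. The bottle is at (265,275), and the USB stick and eraser are behind the tray.

```bash
cat > h.py <<'E'
import numpy as np,cv2
from plant import robot,hand,camera,camera_params,solve_ik
def ray(uv,cp,z,h=420,T=None):
    f=h/2/np.tan(np.radians(cp['vfov']/2)); K=np.array([[f,0,cp['cx']],[0,f,cp['cy']],[0,0,1]])
    n=cv2.undistortPoints(np.array(uv,float).reshape(-1,1,2),K,np.array([cp['k1'],0,0,0,0]))[:,0]
    T=cp['cam_to_world'] if T is None else T
    d=np.c_[n,np.ones(len(n))]@T[:3,:3].T
    return T[:3,3]+d*((z-T[2,3])/d[:,2])[:,None]
def dots(p):
    hsv=cv2.cvtColor(p,cv2.COLOR_RGB2HSV)
    blue=cv2.inRange(hsv,(105,130,60),(130,255,255))
    out=[]
    cs,_=cv2.findContours(blue,cv2.RETR_CCOMP,cv2.CHAIN_APPROX_NONE)
    _,hier=cv2.findContours(blue,cv2.RETR_CCOMP,cv2.CHAIN_APPROX_NONE)
    for c,h in zip(cs,hier[0]):
        if h[3]>=0 and cv2.contourArea(c)>25:
            m=cv2.moments(c); out.append((h[3],m['m10']/m['m00'],m['m01']/m['m00']))
    return out
E
python3 - <<'E'
from h import *
L=[]
for n in("top","scene"):
    p=np.load(n+"0.npz")['p']; o=dots(p); w=ray([a[1:] for a in o],camera_params(n),.051)
    for a,x in zip(o,w): print(n,a[0],np.round(a[1:],1),x.round(4))
E
```

```text
top 0 [325.  283.5] [ 0.4415 -0.1664  0.051 ]
top 0 [311.2 244.6] [ 0.5128 -0.1396  0.051 ]
top 3 [356.5 272.3] [ 0.4633 -0.2243  0.051 ]
top 3 [342.5 233.5] [ 0.5345 -0.1974  0.051 ]
top 6 [387.6 260.9] [ 0.4853 -0.2823  0.051 ]
top 6 [373.7 222.4] [ 0.5563 -0.2554  0.051 ]
top 9 [418.4 249.5] [ 0.5073 -0.3402  0.051 ]
top 9 [404.5 211.2] [ 0.5783 -0.3133  0.051 ]
scene 1 [350.1 224.1] [ 0.4398 -0.1667  0.051 ]
scene 1 [360.6 204.8] [ 0.4616 -0.2251  0.051 ]
scene 1 [370.2 187. ] [ 0.4835 -0.2833  0.051 ]
scene 1 [378.9 170.6] [ 0.5054 -0.341   0.051 ]
```

```bash
cat >> h.py <<'E'
D=np.array([[.4407,-.1665],[.5128,-.1396],[.4625,-.2247],[.5345,-.1974],[.4844,-.2828],[.5563,-.2554],[.5064,-.3406],[.5783,-.3133]]).reshape(4,2,2)
O=[180,0,20.6]
def press(xy,z0,step,fmax,zmin):
    """step down from z0 until the extra upward force reaches fmax or z gets to zmin"""
    f0=robot.current_wrist_force()[2]; z=z0; tr=[]
    while z>zmin:
        z-=step; robot.move_l([*xy,z],max_speed=.03)
        f=robot.current_wrist_force()[2]-f0; tr.append((round(z*1e3,1),round(robot.current_position()[2]*1e3,1),round(f,2)))
        if abs(f)>fmax: break
    return tr
E
python3 - <<'E'
from h import *
hand.move_gripper(0)
xy=D[3,1]
robot.move_ptp([*xy,.09],O); robot.move_l([*xy,.056]); print(robot.current_t())
print(press(xy,.056,.001,5,.046),robot.current_t())
robot.move_l([*xy,.058]); print(robot.current_t(),robot.current_wrist_force())
E
```

```text
2.775
[(55.0, np.float64(56.0), np.float64(-0.17)), (54.0, np.float64(54.2), np.float64(-0.09)), (53.0, np.float64(52.9), np.float64(-0.43)), (52.0, np.float64(51.9), np.float64(-0.19)), (51.0, np.float64(51.1), np.float64(-0.09)), (50.0, np.float64(51.0), np.float64(3.91)), (49.0, np.float64(50.9), np.float64(9.65))] 4.525
4.775 [ 0.66930229  0.30826684 -0.00951033]
```

Lid 4 is firm, with force rising at about 5 N/mm and no sinking. Next I'll press the others.

```bash
python3 - <<'E'
from h import *
for i in (2,1,0):
    xy=D[i,1]
    robot.move_l([*xy,.062]); robot.move_l([*xy,.0525])
    tr=press(xy,.0525,.001,5,.0455); print(i+1,[(float(b),float(c)) for a,b,c in tr],robot.current_t())
    robot.move_l([*xy,.06])
    if min(b for a,b,c in tr)<49: break
E
```

```text
3 [(51.5, -0.69), (51.0, 3.91), (50.9, 9.11)] 6.3417
2 [(51.6, -0.51), (51.0, 2.6), (50.9, 9.47)] 8.1583
1 [(51.6, 0.47), (50.6, 0.62), (49.6, 1.06), (48.6, 0.77), (47.6, 2.44), (47.0, 4.89), (46.2, 6.15)] 10.9667
```

Lid 1 tipped: its end sank about 4 mm under 1–2 N. Now I'll press its middle.

```bash
python3 - <<'E'
from h import *
xy=D[0].mean(0)
robot.move_l([*xy,.062]); robot.move_l([*xy,.0525])
tr=press(xy,.0525,.001,22,.040); print([(float(b),float(c)) for a,b,c in tr],robot.current_t())
robot.move_l([*xy,.06],max_speed=.05); robot.move_l([*xy,.15])
robot.move_ptp([.35,-.5,.25],O)
p,d=camera("top"); cv2.imwrite("pics/top1.png",cv2.resize(p[180:320,240:450,::-1],None,fx=3,fy=3)); print(robot.current_t())
d0=np.load("top0.npz")['d']
o=dots(np.load("top0.npz")['p'])
for _,u,v in o:
    s=np.s_[int(v)-3:int(v)+4,int(u)-3:int(u)+4]; print(round(u),round(v),"drop mm",1e3*(np.median(d[s])-np.median(d0[s])))
E
```

```text
[(51.6, -0.26), (50.5, 0.57), (49.9, 3.44), (49.1, 5.51), (48.2, 6.11), (47.2, 6.45), (46.2, 7.42), (45.2, 7.41), (44.9, 12.72), (44.8, 21.23), (44.8, 29.47)] 14.625
17.3667
325 284 drop mm 5.453944
311 245 drop mm 6.47676
356 272 drop mm 0.11175871
342 234 drop mm -0.60623884
388 261 drop mm -0.18835068
374 222 drop mm 0.22631884
418 250 drop mm -0.48160553
404 211 drop mm -0.3556013
```

View pics/top1.png

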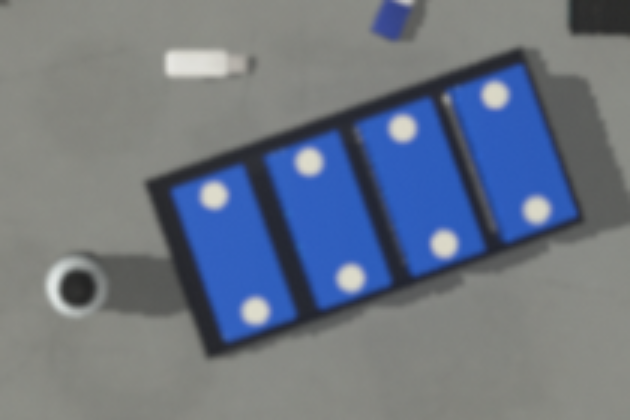

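The crop shows lid 1 (left, around (235,255)) down about 6 mm and level. The other three lids haven't moved, the bottle (75,288), USB stick and eraser are where they were, and the arm is clear.

```bash
python3 -c "
from plant import robot
print(robot.hand_in())"
```

```text
the job is handed in; nothing more can be done
None
```

Lid 1 was the loose one: it tipped under a light end press, then a middle press of about 30 N at most took it down about 6 mm to lie level; the other lids and the bystanders didn't move, and the job is handed in (no verdict was shown).

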